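# Hang the part carrier on the conveyor rail behind its anti-jump lip

### The job

Pick up the hooked carrier with the test piece, lift its hook over the front lip of the short conveyor rail, and lower it until the hook tip hangs in the channel behind the lip. Feel gently along the channel floor for the seat pocket and let the hook down into it until it is fully home, never pressing or hitting the rail hard (stay below 25 N), then let go so that the carrier hangs upright and still; leave the gauges and the V block lying about where they are.

Things in the scene. Friction and masses are not known exactly. Their poses are not given: they have to be found in the camera images.
- carrier: Hooked carrier, loose, 0.2-0.4 kg, upright on the desk: C-shaped aluminium frame, open to its +x. Origin: centre of tray underside, z up. Tray 70 (x) x 60 (y) x 8 mm; steel test piece fixed on it, top z = 28. Spine plate x -21..-15, 36 wide (y), to z = 150. Bridge from spine to hook tip at z 142-150, 24 wide. The lip goes into the 11 mm gap between spine and tip.
- hook_tip (a point): Centre of the lower end face of the hook tip, at (0, 0, 106) mm in the carrier's frame, same axes. The tip is a plate hanging from the bridge, 8 mm thick (x -4..4) and 24 mm wide (y -12..12), z = 106 to 142.
- grip (a point): Where to pinch the black grip block above the hook tip, at (0, 0, 172) mm in the carrier's frame, same axes. The block is 14 (x) x 24 (y) mm, z = 150 to 191, free on all sides: pinch it from above across its 24 mm, fingers closing along the carrier's y.
- rail: Short aluminium conveyor rail on a grey stand, fixed. Origin: centre of base underside on the desk, z up; rail along y, front with the lip towards -x. Base 110 x 230 x 12 mm, posts 20 mm thick at y = +-90. Rail 200 mm long, underside z = 127, back wall x 8..12, top z = 181. Grey cheeks before the lip at y +-91..99, x -46..-12, up to z = 165. Carrier hangs with its x, y along the rail's.
- lip_top (a point): Middle of the top edge of the anti-jump lip, (-10, 0, 175) mm in the rail's frame, same axes. The lip is an upright wall 4 mm thick (x -12..-8) along the whole rail; the hook tip must pass over it from the front. With the tip in the middle of the channel, spine and tip clear it by 3 and 4 mm.
- channel_mid (a point): Middle of the channel at the height of its floor, (0, 0, 153) mm in the rail's frame, same axes. Channel 16 mm wide (x -8..8). Its floor is a dark steel liner, firmly clamped, with one gap 30 mm long in y: the seat pocket, 10 mm deeper (z = 143, where the tip rests when home). The pocket's middle is anywhere from y = -35 to +35; no pose tells where: find it by feel or eye.
- micrometer: Outside micrometer lying flat, 35 x 119 x 18 mm; origin at the centre of its underside. Leave alone.
- ring_gauge: Setting ring lying flat, 39 mm across, 14 mm high; origin at the centre of its underside. Leave alone.
- dial_indicator: Dial indicator lying on its back, 104 x 55 x 20 mm; origin at the centre of its underside. Leave alone.
- v_block: Small steel V block, 44 x 32 x 30 mm; origin at the centre of its underside. Leave alone.
Things that resemble listed ones, but are neither listed nor needed, are in the scene too. Leave any turquoise look-alike of the carrier alone.

How it is judged:
By the outcome, as a careful person would: the job done as asked, in the order asked, and still so for the second after the job is handed in, with the robot touching nothing.
It also fails if it takes over 72 s, if anything falls off the work surface, if the arm or the gripper's body presses on something with over 40 N, if the wrist force passes 120 N, or if a joint passes its speed limit or range.

### The arm

A 7-joint arm with a two-finger parallel gripper is mounted at the origin on a cart in front of the work surface, level with it; the furniture and walls round the work are solid. World frame = base frame: x ahead of the robot, y to its left, z up, the work surface at z = 0. Lengths are in m, angles in rad, forces in N, time in s.
With the tool pointing down it reaches from about 0.425 to 0.875 m from the base axis. Payload 4.7 kg.
Tool frame: the origin (TCP) lies midway between the tips of the shut fingers; the grasp point (between the pads) lies 19 mm behind it; z points along the fingers, y is the line along which they close (so a half turn about z gives the same grasp; the last joint's range is limited). The gripper opens to 87 mm and grips with 3 to 60 N. Pads are 19 mm wide; open, the fingers measure 117 mm over their backs; the gripper's body (75 mm by 190 mm) begins 51 mm behind the grasp point.
Start: joints at [1.334, 0.321, -0.07, 1.45, 0.023, 1.371, -0.057], TCP at [0.161, -0.63, 0.223] pointing down, gripper open.
Joint ranges: [-2.86, 2.86], [-0.3, 2.09], [-1.38, 1.24], [0.06, 2.45], [-1.56, 4.7], [0.09, 2.05], [-2.69, 2.69]. Speed limits (rad/s): [2.57, 2.57, 3.14, 3.14, 3.14, 3.14, 3.14].

### API

Orientations are given as a rotation vector (axis times angle).
In Python, from bench import ctrl gives the robot as it stands. The module is installed in compiled form; this text tells all that it offers.
- The arm moves only by the shell command python3 -m handwheel 'ROWS' [FORCE]. ROWS is JSON, a list of rows, each a list of 7 numbers: the finger opening in m, from 0 to 0.087, then the shift along the tool's x, y, z in m, then the turn, a rotation vector about the tool's x, y, z in degrees. A call has 1 to 12 rows; each row shifts and turns the commanded pose from where the row before left it, along the tool's axes as they then stand; what a row does not reach is not made up. A row lasts 1/8 s, in which the tool goes at most 62.5 mm and 10.7 degrees, less where a joint would pass 70% of its speed; a pose out of reach is approached as far as the arm can. A call is refused whole if a number of a shift passes 0.0625 or a number of a turn 10.7, either way. A call with a gripper value outside its range is refused whole. The fingers move at their own pace and stop on an object; FORCE is the grip in N (left out, the last holds). Time passes only in rows, so rows that do not move let the fingers close. It gives the time, the measured TCP pose, the force, the opening and the grip force at its end, in the units of the state.
- ctrl.get_state(): the state, without advancing time (a new reading comes with each control period).
- ctrl.get_image(name): name is "side" or "top"; returns (picture, depth): 420x560x3 uint8, blue, green, red; 420x560 float32, m along the optical axis (not along the pixel's ray), 0 where there is no reading.
- ctrl.camera_info(name): a dict with "intrinsics" (3x3 intrinsics, pixels), "R" (3x3) and "t" (3): a world point X has camera coordinates R X + t. Camera axes: x right, y down, z forward; pixel columns grow to the right and rows downward; lengths in m; the calibration is good to about 2 mm. A picture is of the moment at which its call begins. camera_info takes no time and is no camera call.
- ctrl.close_job(): hands the job in; it is judged then, once.
The state is a dict: "time": time; "joint_positions": joint angles; "qd": joint speeds; "joint_torque": joint torques, N m; "position": TCP position; "tool_rot": TCP orientation; "ft_force": force on the tool from outside, world axes, zero at the start; "torque": the same for the moment, N m; "grip_width": opening from 0.0 (shut) to 1.0 (fully open); "grip_force": force on a finger pad.
Only numpy, scipy, OpenCV 4.12 (cv2) and the standard library are available. Lean on these libraries where they do the work, as an engineer would, in place of code of your own. Each camera call takes 0.05 s, during which the arm holds its last target. There are 200 camera calls.

## Working session

There is one attempt and no reset: what is moved stays moved. The work goes in short steps, Python scripts to look and compute and a shell command to move; the robot and the scene stay as the last step left them, time stands still between calls to the robot, and variables do not carry over. Pictures are saved under pics/ and viewed, at most 10 in all, crops included, and the job is handed in when it is done.

```bash
mkdir -p pics; python3 - <<'E'
from bench import ctrl
import cv2,numpy as np
s=ctrl.get_state();print(s)
for n in("top","side"):
    im,d=ctrl.get_image(n);cv2.imwrite(f"pics/{n}0.png",im);np.savez(f"pics/{n}0.npz",im=im,d=d)
    print(n,{k:np.round(v,4).tolist() for k,v in ctrl.camera_info(n).items()})
E
```

```text
{'time': 0.0, 'joint_positions': array([ 1.33406518,  0.32184274, -0.07006974,  1.45168453,  0.02261471,
        1.37078622, -0.05693487]), 'qd': array([ 8.81023763e-04,  7.84629042e-05, -4.93140598e-04,  1.32875439e-04,
        1.00725117e-05,  2.72612451e-04, -1.08652859e-03]), 'joint_torque': array([ 2.33416386e-04, -4.91288602e+01, -4.03900445e-01, -3.12530959e+01,
       -6.37785648e-02,  4.36322833e-02,  1.90002629e-04]), 'position': array([ 0.16113541, -0.62913723,  0.2214438 ]), 'tool_rot': array([-3.11503506e+00, -3.92710871e-01,  5.61789743e-04]), 'ft_force': array([ 0.03874044, -0.81531216,  0.1087061 ]), 'torque': array([-0.01293097, -0.02078338, -0.03695457]), 'grip_force': 0.0, 'grip_width': 1.004061051046611}
top {'intrinsics': [[416.855, 0.0, 285.5249], [0.0, 416.855, 207.7834], [0.0, 0.0, 1.0]], 'R': [[-0.0291, -0.9996, -0.003], [-0.9971, 0.0292, -0.07], [0.0701, 0.001, -0.9975]], 't': [-0.0448, 0.5835, 1.0867]}
side {'intrinsics': [[386.1073, 0.0, 283.9546], [0.0, 386.1073, 205.6426], [0.0, 0.0, 1.0]], 'R': [[-0.8027, -0.5963, 0.0119], [-0.2891, 0.3715, -0.8823], [0.5216, -0.7116, -0.4706]], 't': [0.4229, 0.2919, 0.6352]}
```

View pics/top0.png

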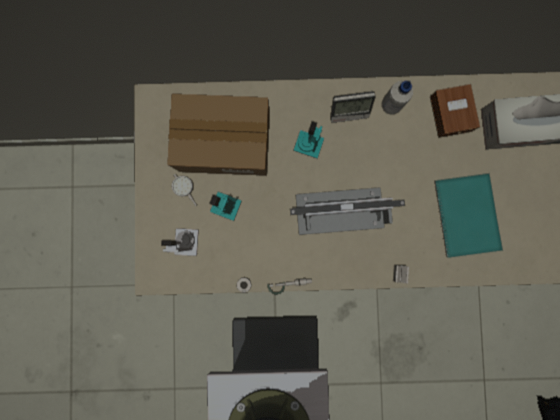

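View pics/side0.png

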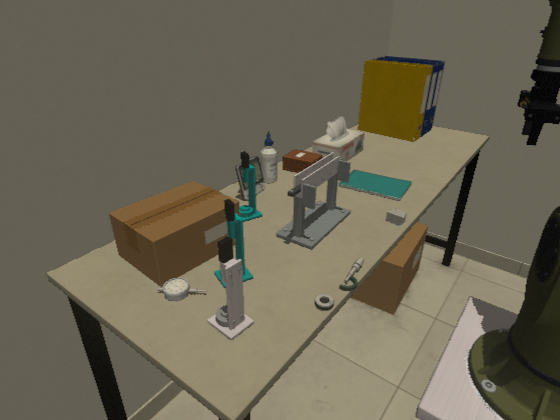

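Carrier candidates in the top view are turquoise at (226,205), turquoise at (310,142) and aluminium/white at (182,241). In the side view that last one is at (232,290). Only the aluminium one is not turquoise, so it fits; I'll confirm it in an enlarged crop together with the rail.

```bash
python3 - <<'E'
import cv2,numpy as np
t=cv2.imread("pics/top0.png");s=cv2.imread("pics/side0.png")
def c(i,x,y,w,h): return cv2.resize(cv2.convertScaleAbs(i[y:y+h,x:x+w],alpha=1.5),(400,300),interpolation=cv2.INTER_CUBIC)
cv2.imwrite("pics/crop1.png",np.vstack([np.hstack([c(t,152,215,60,45),c(s,180,230,140,105)]),np.hstack([c(t,280,160,140,105),c(s,260,145,140,105)])]))
E
```

```text
(no output)
```

View pics/crop1.png

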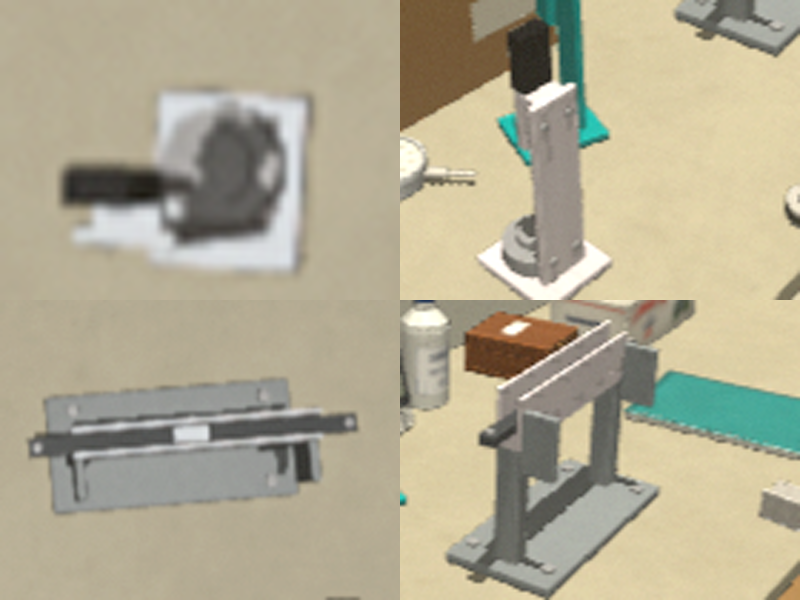

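Top-left and top-right crops: the aluminium carrier with black grip is confirmed, its spine towards the robot and its opening towards +x. Bottom crops: the rail's lip and cheeks face the robot. A light patch at about top (347,206) looks like the pocket gap in the dark liner.

```bash
cat > h.py <<'E'
import numpy as np,cv2
from bench import ctrl
def cloud(n,im,d):
    c=ctrl.camera_info(n);K,R,t=[np.array(c[k]) for k in("intrinsics","R","t")]
    v,u=np.mgrid[:d.shape[0],:d.shape[1]]
    P=np.stack([(u-K[0,2])/K[0,0]*d,(v-K[1,2])/K[1,1]*d,d],-1)
    return (P-t)@R
def ray(n,u,v,z):
    c=ctrl.camera_info(n);K,R,t=[np.array(c[k]) for k in("intrinsics","R","t")]
    C=-R.T@t; r=R.T@np.linalg.solve(K,[u,v,1]); return C+r*(z-C[2])/r[2]
def line(xy): # mean, dir angle deg, rms
    m=np.median(xy,0);u,s,vt=np.linalg.svd(xy-xy.mean(0),full_matrices=False)
    return xy.mean(0).round(4),np.degrees(np.arctan2(vt[0,1],vt[0,0])).round(2),(s[1]/len(xy)**.5).round(4)
E
python3 - <<'E'
from h import *
T=np.load("pics/top0.npz");S=np.load("pics/side0.npz")
pt=cloud("top",T['im'],T['d']);ps=cloud("side",S['im'],S['d'])
def box(p,u0,u1,v0,v1): m=np.zeros(p.shape[:2],bool);m[v0:v1,u0:u1]=1;return m
def st(name,q): print(name,len(q),q.min(0).round(4),q.max(0).round(4),q.mean(0).round(4)) if len(q) else print(name,0)
b=box(pt,155,205,222,262)&(T['d']>0);q=pt[b]
st("table",pt[box(pt,240,290,240,270)])
st("grip top",q[q[:,2]>.18]); st("tray",q[(abs(q[:,2]-.008)<.004)])
b=box(ps,205,255,232,336)&(S['d']>0);q=ps[b];g=S['im'][b].max(1)
st("side grip",q[(q[:,2]>.155)&(g<70)]); 
for z0,z1 in((.04,.08),(.08,.14)):
    m=(q[:,2]>z0)&(q[:,2]<z1)&(g>90)&(q[:,0]>.2)
    st("spine",q[m])
    print(line(q[m][:,:2]))
# rail
b=box(pt,285,410,185,240)&(T['d']>0);q=pt[b]
hi=q[(q[:,2]>.16)]; st("rail hi",hi);
w=q[q[:,2]>.177];st("wall",w);print(line(w[:,:2]))
ba=q[abs(q[:,2]-.012)<.004];st("base",ba);print(cv2.minAreaRect((ba[:,:2]*1000).astype(np.float32)))
b=box(ps,275,355,150,245)&(S['d']>0);q=ps[b]
st("side all",q[q[:,2]>.13])
m=(q[:,2]>.135)&(q[:,2]<.172);h=q[m];print("N",len(h));print(line(h[:,:2]));print(np.histogram(h[:,0],20))
for v in range(192,220,2):
    print(v,np.round(pt[v,325:372:3,2]*1000).astype(int), T['im'][v,325:372:3].mean(1).astype(int))
E
```

```text
table 1500 [ 0.4188 -0.0686 -0.0073] [0.5044 0.0651 1.1247] [ 0.4596 -0.0018  0.0037]
grip top 72 [0.494  0.1955 0.1802] [0.506  0.2195 0.1939] [0.5    0.2067 0.1889]
tray 240 [0.4498 0.165  0.004 ] [0.5444 0.2772 0.012 ] [0.4999 0.2017 0.0071]
side grip 310 [0.4907 0.199  0.1554] [0.5074 0.2246 0.1922] [0.4961 0.2143 0.1763]
spine 446 [0.4765 0.0367 0.0402] [0.6819 0.2307 0.0798] [0.5542 0.1614 0.0602]
(array([0.5542, 0.1614]), np.float64(144.43), np.float64(0.013))
spine 502 [0.476  0.09   0.0801] [0.571  0.2322 0.14  ] [0.4828 0.2151 0.1112]
(array([0.4828, 0.2151]), np.float64(107.02), np.float64(0.0087))
rail hi 494 [ 0.5214 -0.3061  0.1601] [ 0.589  -0.1062  0.1848] [ 0.5659 -0.2061  0.173 ]
wall 166 [ 0.5566 -0.305   0.1771] [ 0.5883 -0.1062  0.1848] [ 0.5799 -0.2048  0.1803]
(array([ 0.5799, -0.2048]), np.float64(92.92), np.float64(0.0052))
base 2251 [ 0.5114 -0.3228  0.008 ] [ 0.6318 -0.0902  0.016 ] [ 0.568  -0.2057  0.0116]
((571.5608520507812, -206.19761657714844), (109.92095184326172, 230.0162353515625), 2.9418957233428955)
side all 1334 [ 0.5194 -0.3348  0.13  ] [ 0.588
[... 1682 characters left out ...]
]
210 [ 153  153  153  151  153  155 1125  176  173  175  172  173  175  168
  154  142] [ 51  54  67  81  79  82 116 128 124 124 130 128 116 103 105 102]
212 [ 174  174  173  175  174  165  155  141  131   12   12 1125   11   11
   13   11] [122 123 131 129 111 104 106 100  88  85  95  92  95  96  99  72]
214 [  15   13    9   10   11    8   10   11   11   13   11 1125   14    7
    8   11] [ 84  85  94  93  93  98 101 100 104 103 104 103 103 102 102 100]
216 [12 10 12 10 16 13 13  7  8  7  9 12 11 10 14 10] [104 104 105 105 103 103 104 103 104 103 104 101 102 102 101 101]
218 [10 10  9  9 15 12 13 11 11  9 10  8  9 13 15 15] [104 104 103 105 104 102 104 105 103 104 103 103 102 103 102 102]
```

```bash
python3 - <<'E'
from h import *
T=np.load("pics/top0.npz");S=np.load("pics/side0.npz")
pt=cloud("top",T['im'],T['d']);ps=cloud("side",S['im'],S['d'])
def fit(xy,ang0=90,it=4,tol=.003):
    xy=xy[:]
    for i in range(it):
        a=np.polyfit(xy[:,1],xy[:,0],1);r=xy[:,0]-np.polyval(a,xy[:,1]);r-=np.median(r)
        xy=xy[abs(r)<max(tol,.5*abs(r).max())]
    return len(xy),xy.mean(0).round(4),"yaw",-np.degrees(np.arctan(a[0])).round(2)
# spine rear face from side
P=ps[265:330,205:255].reshape(-1,3)
for z in((.03,.14),(.03,.085),(.085,.14)):
    m=(P[:,2]>z[0])&(P[:,2]<z[1])&(P[:,0]<.5)&(P[:,1]>.18)&(P[:,1]<.225)&(P[:,0]>.46)
    q=P[m];q=q[q[:,0]<np.median(q[:,0])+.005];print("spine",fit(q[:,:2]))
    print(q[:,1].min(),q[:,1].max())
# tray white mask in top
g=T['im'].astype(int);m=((g.min(2)>150)&(pt[...,2]<.02)).astype(np.uint8);k=np.zeros_like(m);k[222:262,175:205]=m[222:262,175:205]
v,u=np.nonzero(k);w=np.array([ray("top",a,b,.008)[:2] for a,b in zip(u,v)])*1000
print(len(u),cv2.minAreaRect(w.astype(np.float32)),w.min(0),w.max(0))
# edges of grip at z=.191 : black mask
q=pt[222:262,155:205].reshape(-1,3);gm=T['im'][222:262,155:205].max(2).ravel()
r=q[(q[:,2]>.184)];print("griptop",len(r),cv2.minAreaRect((r[:,:2]*1000).astype(np.float32)),r.mean(0))
# pocket edges along channel middle
yaw=np.radians(2.93);R=np.array([[np.cos(yaw),-np.sin(yaw)],[np.sin(yaw),np.cos(yaw)]])
o=np.array([.5716,-.2062])
A=pt[185:240,285:410].reshape(-1,3);I=T['im'][185:240,285:410].mean(2).ravel()
L=(A[:,:2]-o)@R*1000; z=A[:,2]*1000
for n,mm in(("wall",(z>177)&(z<186)&(L[:,0]>0)),("lip",(z>171)&(z<178)&(L[:,0]<0)),("liner",(abs(z-153)<4)&(I<65)&(abs(L[:,0])<12))):
    q=L[mm];print(n,len(q),np.percentile(q[:,0],[2,50,98]).round(1),q[:,1].min().round(1),q[:,1].max().round(1),"slope deg",np.degrees(np.polyfit(q[:,1],q[:,0],1)[0]).round(2))
q=L[(abs(z-142)<5)&(abs(L[:,0])<6)&(I>110)];print("pocket",len(q),q.min(0),q.max(0),q.mean(0))
q=L[(abs(z-153)<4)&(I<65)&(abs(L[:,0])<6)];y=np.sort(q[:,1]);i=np.argmax(np.diff(y));print("gap",y[i],y[i+1])
# lip front from side
B=ps[150:245,275:355].reshape(-1,3);L=(B[:,:2]-o)@R*1000;z=B[:,2]*1000
q=L[(z>135)&(z<172)&(abs(L[:,0]+12)<6)&(abs(L[:,1])<80)];print("lipfront side",len(q),np.median(q,0),np.degrees(np.polyfit(q[:,1],q[:,0],1)[0]))
q=z[(abs(L[:,0]+10)<3)&(abs(L[:,1])<80)];print("liptopz",np.percentile(q,98))
E
```

```text
spine (610, array([0.4793, 0.2102]), 'yaw', np.float64(-4.05))
0.19392610305882643 0.22498326241116554
spine (287, array([0.4794, 0.2103]), 'yaw', np.float64(-3.68))
0.19392610305882643 0.22498326241116554
spine (323, array([0.4793, 0.2102]), 'yaw', np.float64(-4.38))
0.1947026794445927 0.22471047119244617Traceback (most recent call last):
  File "<stdin>", line 19, in <module>
cv2.error: OpenCV(4.12.0) /io/opencv/modules/imgproc/src/convhull.cpp:143: error: (-215:Assertion failed) total >= 0 && (depth == CV_32F || depth == CV_32S) in function 'convexHull'
```

```bash
python3 - <<'E'
from h import *
T=np.load("pics/top0.npz");S=np.load("pics/side0.npz")
pt=cloud("top",T['im'],T['d']);ps=cloud("side",S['im'],S['d'])
I0=T['im'].astype(int);print("tray bgr",I0[247,192],I0[232,195],"table",I0[255,215])
sat=I0.max(2)-I0.min(2);k=np.zeros(sat.shape,np.uint8);k[226:262,175:205]=((sat<15)&(I0.mean(2)>100)&(pt[...,2]<.02))[226:262,175:205]
v,u=np.nonzero(k);w=np.array([ray("top",a,b,.008)[:2] for a,b in zip(u,v)])*1000
if len(u)>5: print(len(u),cv2.minAreaRect(w.astype(np.float32)),w.min(0),w.max(0))
q=pt[222:262,155:205].reshape(-1,3)
r=q[(q[:,2]>.184)];print("griptop",len(r),cv2.minAreaRect((r[:,:2]*1000).astype(np.float32)),r.mean(0))
P=ps[235:330,205:255].reshape(-1,3);G=S['im'][235:330,205:255].max(2).ravel()
m=(P[:,2]>.03)&(P[:,2]<.14)&(P[:,0]<.486)&(P[:,0]>.47);print("spine y",np.percentile(P[m][:,1],[1,99]))
c,s=np.cos(np.radians(-4)),np.sin(np.radians(-4))
m=(P[:,2]>.158)&(P[:,2]<.195)&(P[:,0]<.52)&(P[:,1]>.18)&(P[:,1]<.24);L=P[m][:,:2]@np.array([[c,-s],[s,c]]);print("grip local",len(L),np.percentile(L,[1,5,50,95,99],axis=0).round(4).tolist())
yaw=np.radians(2.93);R=np.array([[np.cos(yaw),-np.sin(yaw)],[np.sin(yaw),np.cos(yaw)]])
o=np.array([.5716,-.2062])
A=pt[185:240,285:410].reshape(-1,3);I=T['im'][185:240,285:410].mean(2).ravel()
L=(A[:,:2]-o)@R*1000; z=A[:,2]*1000
for n,mm in(("wall",(z>177)&(z<186)&(L[:,0]>0)),("lip",(z>171)&(z<178)&(L[:,0]<0)),("liner",(abs(z-153)<4)&(I<65)&(abs(L[:,0])<12))):
    q=L[mm];print(n,len(q),np.percentile(q[:,0],[2,50,98]).round(1),q[:,1].min().round(1),q[:,1].max().round(1),"slope deg",np.degrees(np.polyfit(q[:,1],q[:,0],1)[0]).round(2))
q=L[(abs(z-142)<5)&(abs(L[:,0])<6)&(I>110)];print("pocket",len(q),q.min(0),q.max(0),q.mean(0))
q=L[(abs(z-153)<4)&(I<65)&(abs(L[:,0])<6)];y=np.sort(q[:,1]);i=np.argmax(np.diff(y));print("gap",y[i],y[i+1])
B=ps[150:245,275:355].reshape(-1,3);L=(B[:,:2]-o)@R*1000;z=B[:,2]*1000
q=L[(z>135)&(z<172)&(abs(L[:,0]+12)<6)&(abs(L[:,1])<80)];print("lipfront side",len(q),np.median(q,0),np.degrees(np.polyfit(q[:,1],q[:,0],1)[0]))
q=z[(abs(L[:,0]+10)<3)&(abs(L[:,1])<80)];print("liptopz",np.percentile(q,98))
E
```

```text
tray bgr [91 92 94] [152 150 147] table [ 99 116 122]
264 ((500.4393310546875, 206.72528076171875), (58.94022750854492, 72.68594360351562), 89.18611907958984) [463.7572369  176.79186317] [537.15949265 236.42330362]
griptop 79 ((499.3349914550781, 78.3175048828125), (282.3943176269531, 11.688898086547852), 89.67860412597656) [0.50075785 0.16640257 0.33149246]
spine y [0.19516498 0.23075875]
grip local 297 [[0.4762, 0.2341], [0.4766, 0.2357], [0.4784, 0.2496], [0.4883, 0.2576], [0.4898, 0.2581]]
wall 155 [ 7.8  9.6 11.7] -99.4 99.7 slope deg 0.01
lip 144 [-12.1 -10.3  -8.2] -98.6 98.6 slope deg -0.01
liner 464 [-5.9  0.5  6.9] -124.0 128.9 slope deg 0.1
pocket 60 [ -5.96810996 -13.44507478] [ 5.75890613 13.69513543] [-0.01323448 -0.07726471]
gap -15.621111759714468 18.653943323933692
lipfront side 339 [-11.47602602   1.17314474] -0.14694362193281796
liptopz 175.35009589102336
```

```bash
cat >> h.py <<'E'
from scipy.spatial.transform import Rotation as Ro
def go(x,y,z,yaw):
    s=ctrl.get_state();R=Ro.from_rotvec(s["tool_rot"]).as_matrix()
    D=Ro.from_euler('z',yaw,degrees=True).as_matrix()@np.diag([1,-1,-1.])
    print("t",round(s["time"],2),"pos",s["position"].round(4),"yaw",np.degrees(np.arctan2(R[1,0],R[0,0])).round(2),"F",s["ft_force"].round(2),"w",round(s["grip_width"]*87,1),"gf",round(s["grip_force"],1))
    print("tool shift mm",(R.T@(np.array([x,y,z])-s["position"])*1000).round(1),"turn deg",np.degrees(Ro.from_matrix(R.T@D).as_rotvec()).round(2))
E
python3 -m handwheel '[[0.087,0.034,-0.0195,-0.008,0,0,0],[0.087,0.034,-0.0195,-0.008,0,0,0],[0.087,0.034,-0.0195,-0.008,0,0,0],[0.087,0.034,-0.0195,-0.008,0,0,0],[0.087,0.034,-0.0195,-0.008,0,0,0],[0.087,0.034,-0.0195,-0.008,0,0,0],[0.087,0.034,-0.0195,-0.008,0,0,0],[0.087,0.034,-0.0195,-0.008,0,0,0],[0.087,0.034,-0.0195,-0.008,0,0,0],[0.087,0.034,-0.0195,-0.008,0,0,0],[0.087,0.034,-0.0195,-0.008,0,0,0],[0.087,0.034,-0.0195,-0.008,0,0,0]]'
python3 -c "
from h import *
go(.5,.209,.30,-3)"
python3 - <<'E'
from h import *
# refine carrier yaw: tray edges from top mask, line fits
T=np.load("pics/top0.npz");S=np.load("pics/side0.npz")
pt=cloud("top",T['im'],T['d']);ps=cloud("side",S['im'],S['d'])
I0=T['im'].astype(int);sat=I0.max(2)-I0.min(2)
k=np.zeros(sat.shape,bool);k[226:262,175:205]=((sat<15)&(pt[...,2]<.04))[226:262,175:205]
e=[]
for v in range(231,252):
    c=np.nonzero(k[v])[0]
    if len(c): e.append(ray("top",c.max()+.5,v,.008)[:2])
e=np.array(e);print("right edge yaw",np.degrees(np.arctan(np.polyfit(e[:,0],e[:,1],1)[0])),np.median(e[:,1]))
for f,nm in((lambda c:c.min()-.5,"far"),(lambda c:c.max()+.5,"near")):
    e=[]
    for u in range(180,197):
        c=np.nonzero(k[:,u])[0]
        if len(c): e.append(ray("top",u,f(c),.008)[:2])
    e=np.array(e);print(nm,"yaw",-np.degrees(np.arctan(np.polyfit(e[:,1],e[:,0],1)[0])),np.median(e[:,0]))
E
```

```text
time: 1.6
position: [0.499, -0.3008, 0.3184]
tool_rot: [-3.117, -0.393, 0.001]
ft_force: [0.6, -0.3, -0.1]
grip_width: 1.002
grip_force: 0.0
t 1.6 pos [ 0.499  -0.3008  0.3184] yaw 14.36 F [ 0.63 -0.3  -0.07] w 87.2 gf 0.0
tool shift mm [ 127.4 -493.6   18.5] turn deg [-1.000e-02  4.000e-02  1.736e+01]
right edge yaw -5.364222076010701 0.17591046267967694
far yaw -6.278465760278046 0.5348842516721731
near yaw -2.9104053172799986 0.46304926920535505
```

```bash
python3 -m handwheel '[[0.087,0,0,0,0,0,6.1],[0.087,0,0,0,0,0,6.1],[0.087,0,0,0,0,0,6.2],[0.087,-0.004,-0.055,0,0,0,0],[0.087,-0.004,-0.055,0,0,0,0],[0.087,-0.004,-0.055,0,0,0,0],[0.087,-0.004,-0.055,0,0,0,0],[0.087,-0.004,-0.055,0,0,0,0],[0.087,-0.004,-0.055,0,0,0,0],[0.087,-0.004,-0.055,0,0,0,0],[0.087,-0.004,-0.055,0,0,0,0],[0.087,-0.004,-0.055,0,0,0,0]]' 20
python3 -c "
from h import *
go(.4995,.209,.155,-4)"
```

```text
time: 3.1
position: [0.497, 0.196, 0.3183]
tool_rot: [3.139, -0.111, 0.0]
ft_force: [0.1, -0.5, -0.4]
grip_width: 1.0
grip_force: 0.0
t 3.1 pos [0.497  0.196  0.3183] yaw -4.06 F [ 0.13 -0.52 -0.36] w 87.0 gf 0.0
tool shift mm [  1.6 -13.2 163.3] turn deg [ 0.04 -0.01 -0.06]
```

```bash
python3 -m handwheel '[[0.087,0.0015,-0.0132,0.04,0,0,0],[0.087,0,0,0.04,0,0,0],[0.087,0,0,0.03,0,0,0],[0.087,0,0,0.025,0,0,0],[0.087,0,0,0.015,0,0,0],[0.087,0,0,0.012,0,0,0],[0.087,0,0,0,0,0,0]]' 20
python3 - <<'E'
from h import *
go(.4995,.209,.155,-4)
im,d=ctrl.get_image("side");c=im[205:325,175:335];cv2.imwrite("pics/pre.png",cv2.resize(cv2.convertScaleAbs(c,alpha=1.7),(800,600),interpolation=cv2.INTER_CUBIC))
E
```

```text
time: 3.98
position: [0.4995, 0.2075, 0.1561]
tool_rot: [3.139, -0.11, -0.002]
ft_force: [0.2, 0.9, -0.5]
grip_width: 1.002
grip_force: 0.0
t 3.98 pos [0.4995 0.2075 0.1561] yaw -4.03 F [ 0.19  0.91 -0.46] w 87.2 gf 0.0
tool shift mm [-0.1 -1.5  1.1] turn deg [ 0.02  0.05 -0.03]
```

View pics/pre.png

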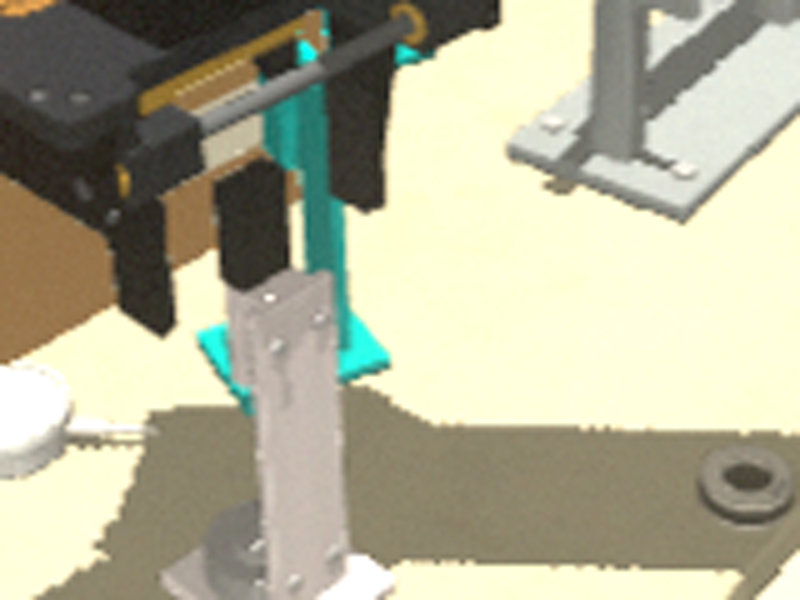

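The fingers straddle the black block (crop about (255,225)), one on each side, with clear space. Closing.

```bash
python3 -m handwheel '[[0.045,0,-0.001,0,0,0,0],[0.036,0,0,0,0,0,0],[0.031,0,0,0,0,0,0],[0.028,0,0,0,0,0,0],[0.026,0,0,0,0,0,0],[0.02,0,0,0,0,0,0],[0.01,0,0,0,0,0,0],[0.01,0,0,0,0,0,0],[0.01,0,0,0,0,0,0]]' 25
python3 -m handwheel '[[0.01,0,0,-0.003,0,0,0],[0.01,0,0,-0.007,0,0,0],[0.01,0,0,-0.015,0,0,0],[0.01,0,0,-0.025,0,0,0],[0.01,0,0,-0.025,0,0,0],[0.01,0,0,-0.02,0,0,0],[0.01,0,0,-0.015,0,0,0],[0.01,0,0,0,0,0,0],[0.01,0,0,0,0,0,0]]'
python3 - <<'E'
from h import *
go(.4995,.209,.265,-4)
im,d=ctrl.get_image("side");c=im[165:315,175:375];cv2.imwrite("pics/lift.png",cv2.resize(cv2.convertScaleAbs(c,alpha=1.5),(800,600),interpolation=cv2.INTER_CUBIC))
np.savez("pics/lift.npz",im=im,d=d)
P=cloud("side",im,d);m=(P[...,2]>.12)&(P[...,2]<.23)&(P[...,0]<.49)&(P[...,0]>.46)&(P[...,1]>.18)&(P[...,1]<.24)&(im.max(2)>75)
q=P[m];A=np.c_[q[:,1:],np.ones(len(q))]
for i in range(4):
    c,*_=np.linalg.lstsq(A,q[:,0],rcond=None);r=q[:,0]-A@c;k=abs(r)<.003;q=q[k];A=A[k]
print(len(q),q.mean(0),"yaw",-np.degrees(c[0]),"pitch slope dx/dz deg",np.degrees(c[1]))
print(np.percentile(q,[1,99],axis=0))
E
```

```text
time: 5.15
position: [0.4998, 0.2086, 0.1565]
tool_rot: [3.14, -0.11, 0.0]
ft_force: [-0.3, -0.3, -0.5]
grip_width: 0.271
grip_force: 25.0
time: 6.28
position: [0.4994, 0.2084, 0.2658]
tool_rot: [3.139, -0.11, -0.002]
ft_force: [-0.1, -0.1, -2.6]
grip_width: 0.274
grip_force: 25.0
t 6.28 pos [0.4994 0.2084 0.2658] yaw -4.03 F [-0.13 -0.11 -2.62] w 23.8 gf 25.0
tool shift mm [ 0.  -0.6  0.8] turn deg [ 0.04  0.06 -0.03]
936 [0.47930045 0.21383238 0.17729435] yaw -5.193073168490008 pitch slope dx/dz deg 0.11546023603434319
[[0.47681491 0.19489188 0.12122512]
 [0.48300353 0.23059781 0.22900792]]
```

View pics/lift.png

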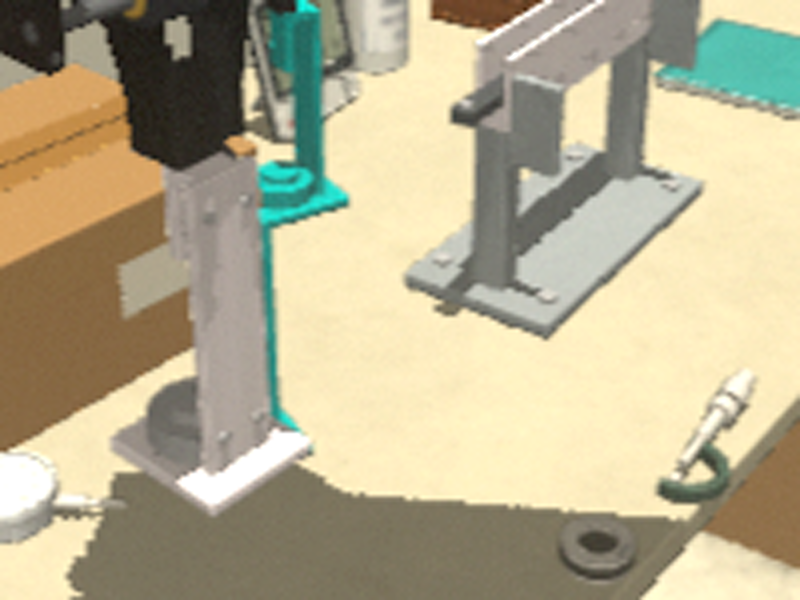

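Lifted: the carrier hangs upright in the fingers (spine at crop (230,310)) and the other items are undisturbed. Now moving to in front of the rail.

```bash
python3 -m handwheel '[[0.01,0,0,0,0,0,-3.5],[0.01,-0.002,0.012,0,0,0,-3.46],[0.01,-0.004,0.025,0,0,0,0],[0.01,-0.005,0.036,0,0,0,0],[0.01,-0.006,0.043,0,0,0,0],[0.01,-0.006,0.045,0,0,0,0],[0.01,-0.006,0.045,0,0,0,0],[0.01,-0.006,0.045,0,0,0,0],[0.01,-0.006,0.045,0,0,0,0],[0.01,-0.006,0.043,0,0,0,0],[0.01,-0.005,0.032,0,0,0,0],[0.01,-0.004,0.022,0,0,0,0]]'
python3 -m handwheel '[[0.01,-0.002,0.012,0.005,0,0,0],[0.01,-0.001,0.006,0.01,0,0,0],[0.01,0,0.002,0.008,0,0,0],[0.01,0,0,0,0,0,0],[0.01,0,0,0,0,0,0]]'
python3 -c "
from h import *
go(.4617,-.2113,.2415,2.93);go(.5716,-.2057,.2415,2.93)"
```

```text
time: 7.82
position: [0.4623, -0.1884, 0.2653]
tool_rot: [-3.14, -0.077, 0.003]
ft_force: [-0.5, 0.3, -2.5]
grip_width: 0.277
grip_force: 25.0
time: 8.45
position: [0.4616, -0.206, 0.2437]
tool_rot: [3.14, 0.082, 0.0]
ft_force: [-0.1, 0.5, -2.2]
grip_width: 0.274
grip_force: 25.0
t 8.45 pos [ 0.4616 -0.206   0.2437] yaw 3.0 F [-0.08  0.46 -2.18] w 23.9 gf 25.0
tool shift mm [-0.2  5.2  2.2] turn deg [ 0.   -0.02  0.07]
t 8.45 pos [ 0.4616 -0.206   0.2437] yaw 3.0 F [-0.08  0.46 -2.18] w 23.9 gf 25.0
tool shift mm [109.9   5.4   2.2] turn deg [ 0.   -0.02  0.07]
```

```bash
python3 -m handwheel '[[0.01,0.004,0.0027,0.002,0,0,0],[0.01,0.012,0.0027,0,0,0,0],[0.01,0.02,0,0,0,0,0],[0.01,0.022,0,0,0,0,0],[0.01,0.02,0,0,0,0,0],[0.01,0.016,0,0,0,0,0],[0.01,0.01,0,0,0,0,0],[0.01,0.006,0,0,0,0,0],[0.01,0,0,0,0,0,0],[0.01,0,0,0,0,0,0]]'
python3 - <<'E'
from h import *
go(.5716,-.2057,.2415,2.93)
im,d=ctrl.get_image("side");c=im[125:260,260:440];cv2.imwrite("pics/over.png",cv2.resize(cv2.convertScaleAbs(c,alpha=1.5),(800,600),interpolation=cv2.INTER_CUBIC))
yaw=np.radians(2.93);R=np.array([[np.cos(yaw),-np.sin(yaw)],[np.sin(yaw),np.cos(yaw)]]);o=np.array([.5716,-.2062])
P=cloud("side",im,d).reshape(-1,3);L=(P[:,:2]-o)@R*1000;z=P[:,2]*1000
for n,m in(("lipfront",(z>135)&(z<172)&(abs(L[:,0]+12)<5)&(abs(L[:,1])<80)&(abs(L[:,1])>25)),("spine",(z>120)&(z<225)&(abs(L[:,0]+21)<5)&(abs(L[:,1])<22)),("spine lower",(z>95)&(z<125)&(abs(L[:,0]+21)<5)&(abs(L[:,1])<22))):
    q=L[m]
    if len(q)>5: print(n,len(q),np.median(q,0),np.percentile(q[:,1],[1,99]),np.degrees(np.polyfit(q[:,1],q[:,0],1)[0]))
im,d=ctrl.get_image("top")
E
```

```text
time: 9.7
position: [0.571, -0.2067, 0.2417]
tool_rot: [3.14, 0.08, -0.001]
ft_force: [0.0, 1.0, -2.9]
grip_width: 0.273
grip_force: 25.0
t 9.7 pos [ 0.571  -0.2067  0.2417] yaw 2.91 F [ 0.01  0.98 -2.95] w 23.7 gf 25.0
tool shift mm [ 0.7 -1.   0.2] turn deg [ 0.02  0.02 -0.02]
lipfront 201 [-11.44911851  28.42798032] [-78.62846696  77.39602556] -0.03726892632914907
spine 299 [-20.47236545   6.66961388] [-15.02988536  21.54497891] 2.9517415218263983
spine lower 76 [-20.4886426    5.63883133] [-14.00487992  21.03413054] 2.867343687016561
```

View pics/over.png

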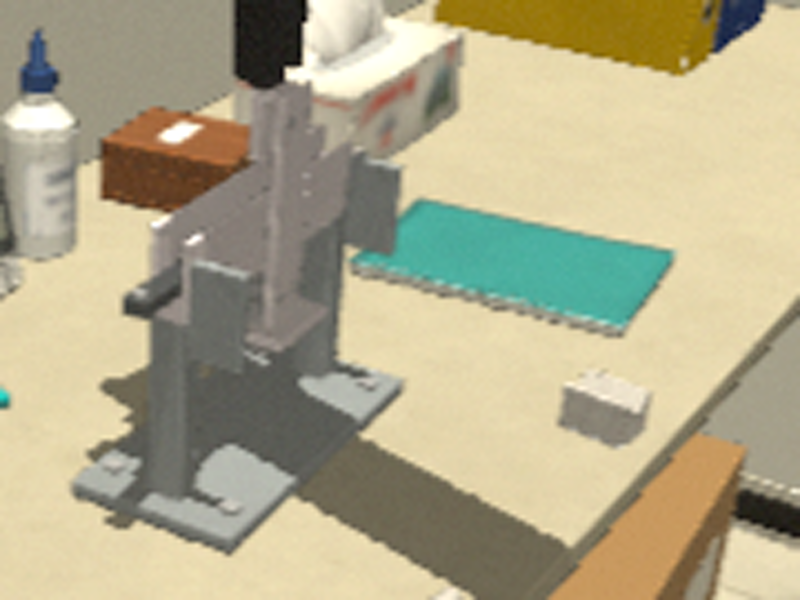

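```bash
python3 - <<'E'
from h import *
im,d=ctrl.get_image("side");np.savez("pics/over.npz",im=im,d=d)
yaw=np.radians(2.93);R=np.array([[np.cos(yaw),-np.sin(yaw)],[np.sin(yaw),np.cos(yaw)]]);o=np.array([.5716,-.2062])
P=cloud("side",im,d).reshape(-1,3);L=(P[:,:2]-o)@R*1000;z=P[:,2]*1000
for z0,z1 in((120,225),(180,225),(120,170)):
  for y0,y1 in((-12,17),(-10,12)):
    q=L[(z>z0)&(z<z1)&(abs(L[:,0]+20.5)<3.5)&(L[:,1]>y0)&(L[:,1]<y1)];print("spine",z0,y0,len(q),np.median(q,0),np.degrees(np.polyfit(q[:,1],q[:,0],1)[0]).round(2))
m=(z>167)&(z<173)&(abs(L[:,0]+12)<4)
print("lip ends y",np.percentile(L[m][:,1],[.5,99.5]))
m=(z>140)&(z<160)&(L[:,0]>-43)&(L[:,0]<-18)&(abs(L[:,1])>50)
print("cheek +y face",np.median(L[m&(L[:,1]>50)],0),np.percentile(L[m&(L[:,1]>50)][:,1],[2,98]),"-y",np.percentile(L[m&(L[:,1]<-50)][:,1],[2,50,98]) if (m&(L[:,1]<-50)).any() else None)
m=(z>160)&(z<210)&(abs(L[:,0]+18)<1.8)&(abs(L[:,1])<30);print("spine +y side",np.percentile(L[m][:,1],[50,98]))
E
```

```text
spine 120 -12 198 [-20.59185317   3.08199892] 1.37
spine 120 -10 159 [-20.61102708   1.14544899] 1.24
spine 180 -12 88 [-20.59715009   3.12696468] 0.97
spine 180 -10 73 [-20.57219174   1.45899585] 1.21
spine 120 -12 89 [-20.65898401   3.17336052] 1.39
spine 120 -10 71 [-20.75241509   0.81771711] 0.77
lip ends y [-1288.2712852    103.18169318]
cheek +y face [-29.62885608 102.03148487] [ 99.15605099 103.87474819] -y [-1297.96689851   -89.2883852    -84.57924409]
spine +y side [17.94726287 22.37709479]
```

Side crop: the hook's spine (crop (285,210)) is in front of the lip with the tip over the channel. Offset is x≈0, y within 1 mm of the seen pocket. Lowering.

```bash
python3 -m handwheel '[[0.01,0,-0.0005,0.003,0,0,0],[0.01,0,0,0.005,0,0,0],[0.01,0,0,0.005,0,0,0],[0.01,0,0,0.005,0,0,0],[0.01,0,0,0.004,0,0,0],[0.01,0,0,0.003,0,0,0],[0.01,0,0,0.002,0,0,0],[0.01,0,0,0,0,0,0]]'
python3 -m handwheel '[[0.01,0,0,0.003,0,0,0],[0.01,0,0,0.002,0,0,0],[0.01,0,0,0.0015,0,0,0],[0.01,0,0,0.001,0,0,0],[0.01,0,0,0,0,0,0]]'
```

```text
time: 10.85
position: [0.5713, -0.206, 0.2144]
tool_rot: [3.141, 0.08, -0.0]
ft_force: [0.0, 0.4, -2.8]
grip_width: 0.272
grip_force: 25.0
time: 11.48
position: [0.5713, -0.206, 0.207]
tool_rot: [3.141, 0.08, -0.0]
ft_force: [0.4, 0.1, -2.5]
grip_width: 0.27
grip_force: 25.0
```

```bash
python3 -m handwheel '[[0.01,0,0,0.001,0,0,0],[0.01,0,0,0.001,0,0,0],[0.01,0,0,0.001,0,0,0],[0.01,0,0,0,0,0,0]]'
python3 -m handwheel '[[0.01,0,0,0.0008,0,0,0],[0.01,0,0,0.0008,0,0,0],[0.01,0,0,0,0,0,0]]'
```

```text
time: 11.98
position: [0.5713, -0.206, 0.2039]
tool_rot: [3.141, 0.08, -0.0]
ft_force: [-0.6, -0.4, -2.6]
grip_width: 0.271
grip_force: 25.0
time: 12.35
position: [0.5713, -0.206, 0.2024]
tool_rot: [3.141, 0.08, -0.0]
ft_force: [0.6, 0.1, -2.8]
grip_width: 0.273
grip_force: 25.0
```

```bash
python3 -m handwheel '[[0.01,0,0,0.0008,0,0,0],[0.01,0,0,0.0008,0,0,0],[0.01,0,0,0,0,0,0]]'
python3 -m handwheel '[[0.01,0,0,0.0008,0,0,0],[0.01,0,0,0,0,0,0]]'
```

```text
time: 12.72
position: [0.5713, -0.206, 0.2007]
tool_rot: [3.141, 0.08, -0.0]
ft_force: [0.6, 0.1, -1.8]
grip_width: 0.272
grip_force: 25.0
time: 12.98
position: [0.5713, -0.206, 0.1999]
tool_rot: [3.141, 0.08, -0.0]
ft_force: [0.7, 0.7, -2.5]
grip_width: 0.275
grip_force: 25.0
```

The tip is at about 149 mm without contact, already below the liner at 153, so it is in the pocket.

```bash
python3 -m handwheel '[[0.01,0,0,0.001,0,0,0],[0.01,0,0,0.001,0,0,0],[0.01,0,0,0.001,0,0,0],[0.01,0,0,0.001,0,0,0],[0.01,0,0,0,0,0,0]]'
python3 -m handwheel '[[0.01,0,0,0.0007,0,0,0],[0.01,0,0,0.0007,0,0,0],[0.01,0,0,0,0,0,0]]'
```

```text
time: 13.6
position: [0.5713, -0.206, 0.1959]
tool_rot: [3.141, 0.08, -0.0]
ft_force: [1.0, -1.2, -2.1]
grip_width: 0.272
grip_force: 25.0
time: 13.98
position: [0.5713, -0.206, 0.1946]
tool_rot: [3.141, 0.08, -0.0]
ft_force: [0.0, -0.5, -3.0]
grip_width: 0.274
grip_force: 25.0
```

```bash
python3 -m handwheel '[[0.01,0,0,0.0005,0,0,0],[0.01,0,0,0.0005,0,0,0],[0.01,0,0,0,0,0,0]]'
python3 -m handwheel '[[0.01,0,0,0.0004,0,0,0],[0.01,0,0,0,0,0,0]]'
```

```text
time: 14.35
position: [0.5714, -0.206, 0.1936]
tool_rot: [3.141, 0.08, -0.0]
ft_force: [0.5, 0.7, -2.9]
grip_width: 0.276
grip_force: 25.0
time: 14.6
position: [0.5715, -0.206, 0.1935]
tool_rot: [3.14, 0.08, 0.0]
ft_force: [-0.9, 0.2, -1.1]
grip_width: 0.271
grip_force: 25.0
```

```bash
python3 -m handwheel '[[0.01,0,0,0.0003,0,0,0],[0.01,0,0,0,0,0,0]]'
python3 -m handwheel '[[0.01,0,0,0.0002,0,0,0],[0.01,0,0,0,0,0,0]]'
```

```text
time: 14.85
position: [0.5715, -0.206, 0.1935]
tool_rot: [3.14, 0.08, 0.001]
ft_force: [-1.4, 0.4, 1.6]
grip_width: 0.273
grip_force: 25.0
time: 15.1
position: [0.5716, -0.206, 0.1935]
tool_rot: [3.14, 0.08, 0.001]
ft_force: [-2.1, 0.2, 4.8]
grip_width: 0.273
grip_force: 25.0
```

The hook bottoms at TCP z=0.1935, exactly the home height, with light contact. Easing off, then releasing softly.

```bash
python3 -m handwheel '[[0.01,0,0,-0.0005,0,0,0],[0.01,0,0,0,0,0,0]]' 8
python3 -m handwheel '[[0.024,0,0,0,0,0,0],[0.025,0,0,0,0,0,0],[0.027,0,0,0,0,0,0],[0.03,0,0,0,0,0,0],[0.036,0,0,0,0,0,0],[0.046,0,0,0,0,0,0],[0.06,0,0,0,0,0,0],[0.06,0,0,0,0,0,0]]' 3
python3 - <<'E'
from h import *
go(.5716,-.206,.30,2.93)
im,d=ctrl.get_image("side");c=im[125:260,260:440];cv2.imwrite("pics/rel.png",cv2.resize(cv2.convertScaleAbs(c,alpha=1.5),(800,600),interpolation=cv2.INTER_CUBIC))
E
```

```text
time: 15.35
position: [0.5716, -0.2061, 0.1934]
tool_rot: [3.14, 0.08, 0.001]
ft_force: [-1.4, -0.2, 3.2]
grip_width: 0.278
grip_force: 8.0
time: 16.35
position: [0.5714, -0.206, 0.1933]
tool_rot: [3.14, 0.08, 0.0]
ft_force: [-0.2, -0.3, 0.3]
grip_width: 0.645
grip_force: 0.0
t 16.35 pos [ 0.5714 -0.206   0.1933] yaw 2.93 F [-0.21 -0.32  0.33] w 56.1 gf 0.0
tool shift mm [   0.2    0.  -106.7] turn deg [ 0.01 -0.    0.  ]
```

View pics/rel.png

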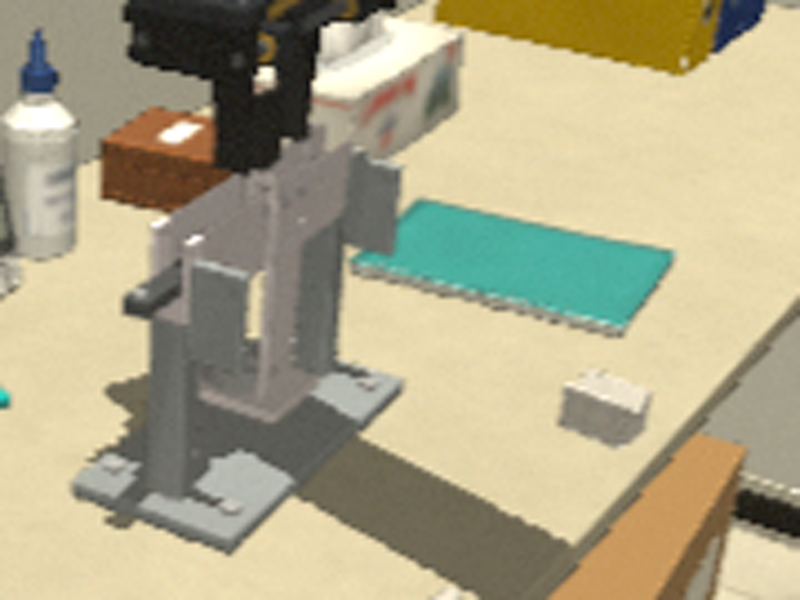

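The carrier hangs on the lip, tray at crop (255,395), with the fingers open around the grip. Retreating.

```bash
python3 -m handwheel '[[0.075,0,0,-0.003,0,0,0],[0.075,0,0,-0.006,0,0,0],[0.075,0,0,-0.012,0,0,0],[0.075,0,0,-0.02,0,0,0],[0.075,0,0,-0.03,0,0,0],[0.075,0,0,-0.03,0,0,0],[0.075,0,0,-0.03,0,0,0],[0.075,0,0,-0.02,0,0,0],[0.075,0,0,0,0,0,0],[0.075,0,0,0,0,0,0],[0.075,0,0,0,0,0,0]]'
python3 - <<'E'
from h import *
yaw=np.radians(2.93);R=np.array([[np.cos(yaw),-np.sin(yaw)],[np.sin(yaw),np.cos(yaw)]]);o=np.array([.5716,-.2062])
for i in range(2):
    im,d=ctrl.get_image("side");P=cloud("side",im,d).reshape(-1,3);L=(P[:,:2]-o)@R*1000;z=P[:,2]*1000
    m=(z>65)&(z<175)&(abs(L[:,0]+20.5)<4)&(L[:,1]>-12)&(L[:,1]<17);q=L[m]
    print(len(q),np.median(q,0),"pitch",np.degrees(np.polyfit(z[m],q[:,0],1)[0]))
    m=(abs(L[:,0])<10)&(abs(L[:,1])<22)&(z<215)&(z>150)&(im.reshape(-1,3).max(1)<60);print("grip top z",np.percentile(z[m],98),np.median(L[m],0))
cv2.imwrite("pics/end.png",im)
go(.5716,-.206,.30,2.93)
E
```

```text
time: 17.77
position: [0.5709, -0.206, 0.3431]
tool_rot: [-3.14, -0.08, 0.003]
ft_force: [-0.5, 0.1, 0.2]
grip_width: 0.865
grip_force: 0.0
192 [-20.26504383   2.40850619] pitch 0.022408280269129846
grip top z 213.15695194470842 [-5.0047136  10.94784303]
194 [-20.14288943   2.68027019] pitch -0.13954791192269872
grip top z 213.86761463971044 [-4.89016233 11.72010494]
t 17.88 pos [ 0.571  -0.206   0.3433] yaw 2.93 F [ 0.11 -0.5  -0.06] w 74.6 gf 0.0
tool shift mm [ 0.6  0.1 43.3] turn deg [-0.03  0.08 -0.  ]
```

View pics/end.png

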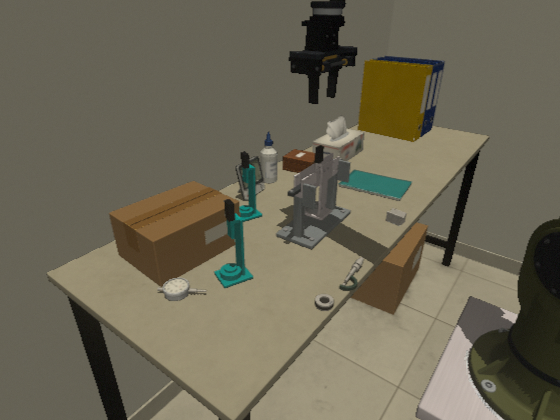

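The carrier hangs upright on the rail at (320,190). The gripper is clear at (322,75) and the gauges and V block are where they were.

```bash
python3 -c "
from bench import ctrl
print(ctrl.close_job())"
```

```text
the job is handed in; nothing more can be done
None
```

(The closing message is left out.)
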